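Weed the forme and hold the block press on impression

TASK

The little hinged block-printing press on the desk is set up for a proof, but two of its four wooden printing blocks are no good: one has a broken-off corner and one is lower than the rest. Take those two off the bed and leave them in the wooden scrap tray, with the two sound blocks left standing where they are and the mug, ink jar and brayer undisturbed. Then take the grip bar, swing the platen against its springs right down to its stop, so that it bears firmly on both sound blocks, and finish still holding it pressed down.

Things in the scene. Friction and masses are not known exactly. Their poses are not given: they have to be found in the camera images.
- press: Hinged block press, fixed. Plywood base 300 (x) x 250 (y) mm; flat steel bed, top 22 mm above the desk, x -128 to 128, y -72 to 92 mm. Origin on the desk under the middle of the block row. Its x: along hinge pin and block row; y: from hinge to free side; z up. Iron cheeks at x = +/-137, y = -115, 75 mm high. Place varies, yaw within 0.3 rad, hinge always to the robot's right (-y).
- press_hinge (a point): Point on the hinge axis midway between the cheeks: x = 0, y = -115, z = 60 mm in the press's axes. The hinge axis is the press's x axis.
- platen (a joint): Platen angle, rad. 0: level, closed (limit -0.02); 1.45: open stop, nearly upright, sprung there at the start. Its rubber packing meets the 23 mm blocks at about 0.022 and gives 2 mm (3 N/mm per block) to a hard stop at 0. Spring torque 1.0 N m at 1.45, 2.45 at 0; the bar lifts with about 8 N near 0, about 14 N at the stop, and flies open if let go. Plate 240 mm wide, 25 to 185 mm off the axis.
- grip_bar (a point): Middle of the platen's grip bar: round wood, 16 mm thick, 160 mm long, parallel to the hinge. In the press's axes at angle q: y = -115 + 235 cos q - 25 sin q, z = 60 + 235 sin q + 25 cos q mm (296 high open, 85 closed). Carried by rods 72 mm either side of the middle, clear between them; pinched from above it can turn in the grip. 45 mm gap to the platen's edge.
- block_a: Sound printing block, wood with a lino face on top, 44 (x) x 56 (y) x 23 mm high, 45 g, loose on the bed. Origin: centre of its underside. The four blocks stand in a row along the press's x axis, 56 mm apart (about 12 mm between them), order changing each time, roughly square to the press; the bed is clear to either side of the row (press y).
- block_b: Second sound printing block, the same as block_a.
- block_chipped: Faulty printing block: the same 44 x 56 x 23 mm block, but with its corner at +x, +y broken out over the full height, 18 x 18 mm, so its +y face is only 26 mm wide (x = -22 to +4 mm). Origin at the centre of the underside of the unbroken outline.
- block_low: Faulty printing block: the same 44 x 56 mm outline but only 14 mm high, 9 mm lower than the others, 28 g. Origin at the centre of its underside.
- scrap_tray: Open wooden scrap tray, fixed, 140 (x) x 160 (y) x 32 mm high outside, walls and floor 5 mm, empty, to the left (+y) of the press. Origin at the centre of its underside.
- mug: Steel mug with a handle, 78 mm across, 88 mm high, origin at the centre of its underside. Leave alone.
- ink_jar: Small glass ink jar with a black cap, 52 mm across, 58 mm high, origin at the centre of its underside. Leave alone.
- brayer: Inking roller lying on the desk: rubber roller 34 x 80 mm in a wire fork with a wooden handle, 180 mm long in all along its x axis, about 35 mm high. Origin on the desk under the fork's middle. Leave alone.
Mind the look-alikes: they are no part of the job. What is shaped like the block_low but green, orange or turquoise is not meant.

How it is judged (in metres and radians):
On the way:
1. the chipped and the low block lie in the scrap tray, let go, with the platen still open (x of block_chipped in the frame of scrap_tray between -0.065 and 0.065 m and y of block_chipped in the frame of scrap_tray between -0.075 and 0.075 m and height (world z) of each of block_chipped, block_low below 0.05 m and x of block_low in the frame of scrap_tray between -0.065 and 0.065 m and y of block_low in the frame of scrap_tray between -0.075 and 0.075 m and contact force between the arm and block_chipped below 0.05 N and contact force between the arm and block_low below 0.05 N and value of joint platen above 0.5 rad), for 0.2 s.
At the end, for the whole second after the job is handed in: The chipped and low blocks lie in the scrap tray; both sound blocks are within 12 mm of where they stood, each under more than 1 N from the platen; the platen is still, within 0.012 rad of level (3 mm at the bar), and the fingers hold or press it with more than 5 N (x of block_chipped in the frame of scrap_tray between -0.065 and 0.065 m and y of block_chipped in the frame of scrap_tray between -0.075 and 0.075 m and height (world z) of each of block_chipped, block_low below 0.05 m and x of block_low in the frame of scrap_tray between -0.065 and 0.065 m and y of block_low in the frame of scrap_tray between -0.075 and 0.075 m and distance of each of block_a, block_b from where it was at the start of the episode below 0.012 m and value of joint platen below 0.012 rad and velocity of joint platen between -0.05 and 0.05 rad/s and contact force between platen and block_a above 1 N and contact force between platen and block_b above 1 N and contact force between the fingers and platen above 5 N); the arm keeps its last pose, push and grip.
It fails at once if the mug, the ink jar or the brayer is shifted by more than 30 mm (distance of any of mug, ink_jar, brayer from where it was at the start of the episode above 0.03 m).
It also fails if it takes over 67 s, if anything falls off the work surface, if the arm or the gripper's body presses on something with over 40 N, if the wrist force passes 120 N, or if a joint passes its speed limit or range.

ROBOT

A 6-joint arm with a two-finger parallel gripper is mounted at the origin on the work surface. World frame = base frame: x ahead of the robot, y to its left, z up, the work surface at z = 0. Lengths are in m, angles in degrees, forces in N, time in s.
With the tool pointing down it reaches from about 0.25 to 0.725 m from the base axis. Payload 9.7 kg.
Tool frame: the origin (TCP) lies between the finger pads; the fingertips stand 25 mm ahead of it and the grasp point (between the pads) lies 6 mm ahead of it; z points along the fingers, y is the line along which they close (so a half turn about z gives the same grasp; the last joint's range is limited). The gripper opens to 85 mm and grips with 20 to 120 N. Pads are 22 mm wide; open, the fingers measure 114 mm over their backs; the gripper's body (76 mm by 85 mm) begins 54 mm behind the grasp point. The pads swing forward as they close: fully open they stand 13 mm farther back than shut.
Start: joints at [-74.542, 4.979, 10.078, 95.1, 0, 90], TCP at [0.147, -0.53, 0.231] pointing down, gripper open.
Joint ranges: [-179.16, 179.16], [-48.56, 103.87], [-65.8, 70.77], [-126.05, 130.52], [-82.76, 87.17], [-180, 180]. Speed limits (degrees/s): [127.2, 127.2, 147.25, 180, 180, 180].

INTERFACE

Orientations are given as [roll, pitch, yaw] about the fixed x, y, z axes, in that order (R = Rz(yaw) Ry(pitch) Rx(roll)).
In Python, from workcell import bot gives the robot as it stands. The module is installed in compiled form; this text tells all that it offers.
- The arm moves only by the shell command python3 -m pendant 'ROWS' [FORCE]. ROWS is rows parted by semicolons, their numbers by spaces, 1 to 5 of them, each of 5 numbers: dx, dy, dz in m, then a turn about the tool's z in degrees, then the finger opening in m; each row is the pose to reach, as a shift and turn from the pose commanded when the command began, along the tool's axes at that moment; what a row does not reach only later rows make up. A row lasts 1/12 s, in which the tool goes at most 0.0417 m and 7.16 degrees, less where a joint would pass 70% of its speed; a pose out of reach is approached as far as the arm can. The fingers move at their own pace and stop on an object; FORCE is the grip in N (left out, the last holds). Time passes only in rows, so rows that do not move let the fingers close. It prints the time, the measured TCP pose, the force, the opening and the grip force at its end.
- bot.get_obs(): the state, without advancing time (a new reading comes with each control period).
- bot.camera(name): name is "scene" or "top" or "wrist"; returns the picture (384x512x3 uint8, blue, green, red); there is no depth.
- bot.camera_info(name): a dict with "mtx" (3x3 intrinsics, pixels), "extrinsics" (4x4, takes a point from camera to world coordinates). Camera axes: x right, y down, z forward; pixel columns grow to the right and rows downward; lengths in m; the calibration is good to about 2 mm. A picture is of the moment at which its call begins: read the wrist's pose just before it. camera_info takes no time and is no camera call; for the wrist camera it gives the pose at the moment of the call.
- bot.job_done(): hands the job in; it is judged then, once.
The state is a dict: "time": time; "q": joint angles; "qd": joint speeds; "joint_efforts": joint torques, N m; "ee_pos": TCP position; "tcp_rot": TCP orientation; "wrist_force": force on the tool from outside, world axes, zero at the start; "torque": the same for the moment, N m; "opening": finger opening in m; "grasp_force": force on a finger pad.
Only numpy, scipy, OpenCV 4.12 (cv2) and the standard library are available. Lean on these libraries where they do the work, as an engineer would, in place of code of your own. Each camera call takes 0.05 s, during which the arm holds its last target. There are 200 camera calls.

## Working session

There is one attempt and no reset: what is moved stays moved. The work goes in short steps, Python scripts to look and compute and a shell command to move; the robot and the scene stay as the last step left them, time stands still between calls to the robot, and variables do not carry over. Pictures are saved under pics/ and viewed, at most 10 in all, crops included, and the job is handed in when it is done.

```bash
mkdir -p pics; python3 - <<'E'
from workcell import bot
import cv2,numpy as np
o=bot.get_obs();print({k:np.round(v,3) for k,v in o.items()})
for n in("scene","top"):
    cv2.imwrite(f"pics/{n}0.png",bot.camera(n));c=bot.camera_info(n);print(n,np.round(c["mtx"],1).tolist(),np.round(c["extrinsics"],3).tolist())
E
```

```text
{'time': np.float64(0.0), 'q': array([-7.4542e+01,  5.0120e+00,  1.0035e+01,  9.5100e+01,  1.0000e-03,
        9.0001e+01]), 'qd': array([ 0.049, -0.058,  0.042, -0.026, -0.013, -0.012]), 'joint_efforts': array([-1.0000e-03, -5.2039e+01,  4.6480e+01,  1.6000e-02,  0.0000e+00,
        0.0000e+00]), 'ee_pos': array([ 0.147, -0.53 ,  0.231]), 'tcp_rot': array([-1.79923e+02, -1.00000e-03,  1.54570e+01]), 'wrist_force': array([-0.491,  0.083, -0.009]), 'torque': array([-0.015,  0.024, -0.003]), 'grasp_force': np.float64(0.0), 'opening': np.float64(0.086)}
scene [[404.5, 0.0, 254.6], [0.0, 404.5, 186.4], [0.0, 0.0, 1.0]] [[-0.721, 0.406, -0.562, 1.085], [0.693, 0.431, -0.578, 0.705], [0.008, -0.806, -0.592, 0.681], [0.0, 0.0, 0.0, 1.0]]
top [[491.9, 0.0, 243.4], [0.0, 491.9, 190.2], [0.0, 0.0, 1.0]] [[0.025, -0.989, 0.145, 0.334], [-1.0, -0.026, -0.005, 0.151], [0.009, -0.145, -0.989, 1.466], [0.0, 0.0, 0.0, 1.0]]
```

View pics/top0.png

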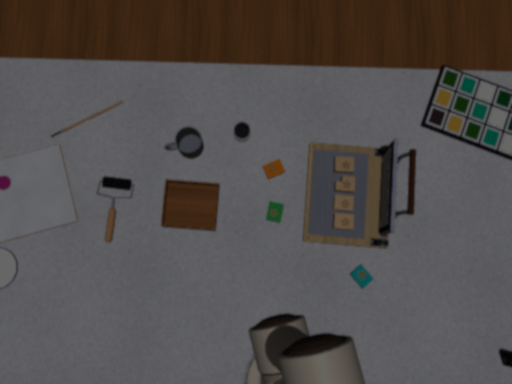

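View pics/scene0.png

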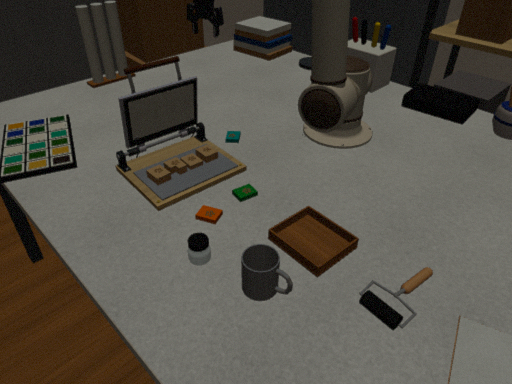

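```bash
python3 - <<'E'
import cv2,numpy as np
t=cv2.imread("pics/top0.png")[135:255,295:425];s=cv2.imread("pics/scene0.png")[130:200,110:250]
f=lambda i,k:np.clip(cv2.resize(i,None,fx=k,fy=k,interpolation=cv2.INTER_CUBIC).astype(float)*1.7,0,255).astype(np.uint8)
a=f(t,2.7);b=f(s,5.7)
im=np.zeros((600,800,3),np.uint8);b=f(s,5.7)[:399]
b=f(s,3.2)
a=f(t,3);im[:360,:390]=a;im[:b.shape[0]*1,:][:0]=0
im[365:365+224,:448]=b;im[:360,400:800]=f(cv2.imread("pics/scene0.png")[138:198,142:222],5)[:360,:400][:300].repeat(1,0) if 0 else 0
c=f(cv2.imread("pics/scene0.png")[135:195,140:220],5);im[0:300,400:800]=c
cv2.imwrite("pics/crop1.png",im)
E
```

```text
(no output)
```

View pics/crop1.png

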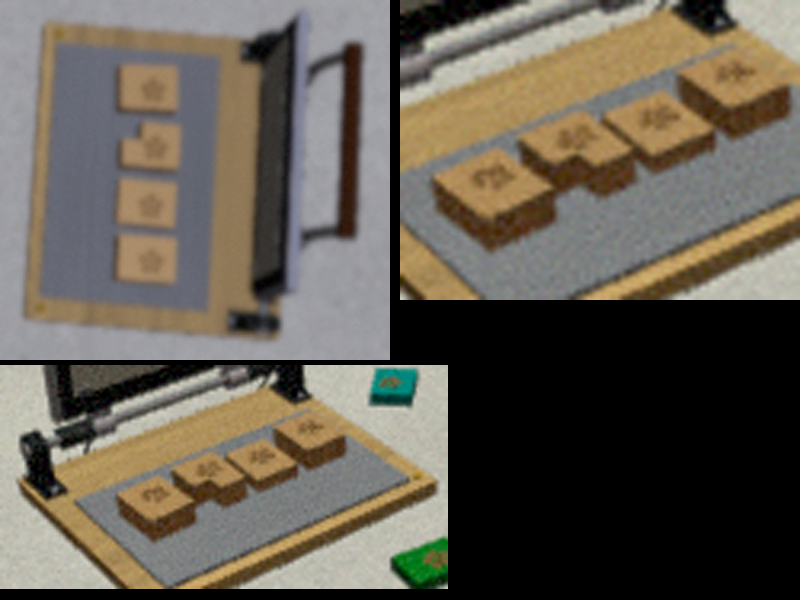

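Top view: block row at (345,164) sound, (345,183) with a corner missing, (344,203) thin-sided in the scene view (192,161), so low, and (344,221) sound. Look-alikes: orange (274,169), green (275,212), turquoise (361,276), none of them plain wood. Tray is at (190,205), mug (188,143), jar (242,131), brayer (115,200).

```bash
cat > h.py <<'E'
from workcell import bot
import cv2,numpy as np
def cam(n):
    c=bot.camera_info(n);return np.array(c["mtx"]),np.array(c["extrinsics"])
def ray(c,p):
    K,E=c;d=E[:3,:3]@np.linalg.solve(K,[p[0],p[1],1]);return E[:3,3],d/np.linalg.norm(d)
def atz(c,p,z):
    o,d=ray(c,p);return o+d*(z-o[2])/d[2]
def proj(c,X):
    K,E=c;x=K@(E[:3,:3].T@(np.array(X)-E[:3,3]));return x[:2]/x[2]
def tri(c1,p1,c2,p2):
    o1,d1=ray(c1,p1);o2,d2=ray(c2,p2)
    s=np.linalg.lstsq(np.c_[d1,-d2],o2-o1,rcond=None)[0]
    a=o1+s[0]*d1;b=o2+s[1]*d2;return (a+b)/2,np.linalg.norm(a-b)
E
python3 - <<'E'
from h import *
np.set_printoptions(precision=4,suppress=True)
T,S=cam("top"),cam("scene")
for n,a,b in [("A1",(344.7,164.3),(158.6,171.6)),("chip",(345.2,184),(175.6,164.2)),("low",(344.3,203),(191.8,161)),("A2",(344,221.3),(206.6,152.2))]:
    print(n,*tri(T,a,S,b),atz(T,a,.045))
print("bed",[atz(T,(295+x/3,135+y/3),.022) for x,y in [(55,43),(220,55),(207,312),(42,297)]])
t=np.array([atz(T,p,.032) for p in [(165,180),(219,183),(216,229),(162,226)]]);print("tray",t,t.mean(0))
print("bar",[atz(T,(295+x/3,135+y/3),.296) for x,y in [(353,45),(347,235)]])
for n,p in [("mug",(188,143)),("jar",(242,131)),("brayer",(113,200))]:print(n,atz(T,p,.03))
E
```

```text
A1 [ 0.6263 -0.1528  0.043 ] 0.0009198075610371054 [ 0.6263 -0.1527  0.045 ]
chip [ 0.568  -0.1545  0.0408] 0.00063232933057399 [ 0.5675 -0.1538  0.045 ]
low [ 0.5128 -0.1539  0.0279] 0.0019456477133373582 [ 0.5114 -0.1509  0.045 ]
A2 [ 0.4581 -0.151   0.0369] 0.0014963584257827742 [ 0.4579 -0.1498  0.045 ]
bed [array([ 0.6744, -0.0633,  0.022 ]), array([ 0.6665, -0.2289,  0.022 ]), array([ 0.4095, -0.2131,  0.022 ]), array([ 0.42  , -0.0517,  0.022 ])]
tray [[0.5677 0.3759 0.032 ]
 [0.5629 0.2164 0.032 ]
 [0.4271 0.2208 0.032 ]
 [0.4318 0.3781 0.032 ]] [0.4974 0.2978 0.032 ]
bar [array([ 0.6145, -0.2653,  0.296 ]), array([ 0.4591, -0.2566,  0.296 ])]
mug [0.6818 0.3129 0.03  ]
jar [0.7231 0.1525 0.03  ]
brayer [0.5046 0.5257 0.03  ]
```

```bash
python3 -m pendant '.022 -.0334 0 4 .085; .044 -.0668 0 8 .085; .066 -.1 0 12 .085; .088 -.1334 0 16 .085; .11 -.167 0 18.5 .085'; python3 - <<'E'
from workcell import bot
print(bot.get_obs()["ee_pos"],bot.get_obs()["tcp_rot"])
E
```

```text
time: 0.52
ee_pos: [0.208, -0.3381, 0.2309]
tcp_rot: [-180.0, 0.0, -3.3]
wrist_force: [1.1, 0.5, -0.2]
opening: 0.0851
grasp_force: 0.0
[ 0.20803524 -0.33805599  0.23094357] [-1.79968166e+02  1.59238927e-02 -3.30704487e+00]
```

```bash
python3 -m pendant '.0144 -.0384 0 0 .085; .0288 -.0768 0 0 .085; .0432 -.1152 0 0 .085; .0576 -.1536 0 0 .085; .072 -.192 0 0 .085'; python3 -m pendant '.04 0 0 0 .085; .08 0 0 0 .085; .12 0 0 0 .085; .12 0 0 0 .085;.12 0 0 0 .085'; python3 - <<'E'
from h import *
import pickle
def shot(n):
    c=cam("wrist");im=bot.camera("wrist");cv2.imwrite(f"pics/{n}.png",im);pickle.dump(c,open(f"pics/{n}.pkl","wb"));print(np.round(c[1],3).tolist(),bot.get_obs()["ee_pos"])
shot("w1")
E
```

```text
time: 0.93
ee_pos: [0.2901, -0.1501, 0.2315]
tcp_rot: [180.0, -0.0, -3.1]
wrist_force: [1.9, 0.7, -0.3]
opening: 0.0847
grasp_force: 0.0
time: 1.35
ee_pos: [0.411, -0.1578, 0.2296]
tcp_rot: [-179.9, 0.2, -2.9]
wrist_force: [-0.7, 0.3, 0.3]
opening: 0.0851
grasp_force: 0.0
[[-0.052, -0.945, -0.324, 0.493], [-0.999, 0.049, 0.018, -0.162], [-0.001, 0.324, -0.946, 0.372], [0.0, 0.0, 0.0, 1.0]] [ 0.40998627 -0.1579875   0.23051873]
```

View pics/w1.png

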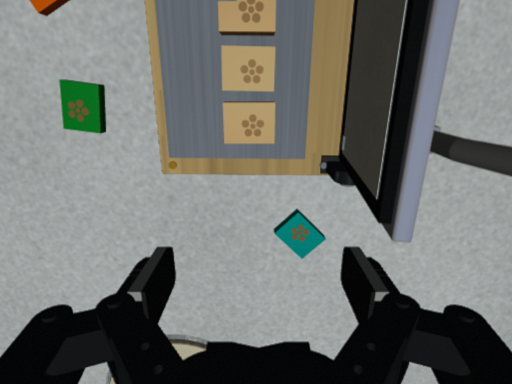

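The wrist view shows A2 at (249,123), low at (248,69), the chipped block cut off at the top, turquoise and green aside. I'll move ahead for two views covering all four.

```bash
cat >> h.py <<'E'
import pickle
def shot(n):
    c=cam("wrist");im=bot.camera("wrist");cv2.imwrite(f"pics/{n}.png",im);pickle.dump(c,open(f"pics/{n}.pkl","wb"));print(bot.get_obs()["ee_pos"]);return im
E
python3 -m pendant '.04 0 0 0 .085; .08 0 0 0 .085; .12 0 0 0 .085; .12 0 0 0 .085;.12 0 0 0 .085';python3 -c 'from h import *;shot("w2")';python3 -m pendant '.04 0 0 0 .085; .08 0 0 0 .085; .08 0 0 0 .085; .08 0 0 0 .085;.08 0 0 0 .085'; python3 - <<'E'
from h import *
shot("w3")
a=cv2.imread("pics/w2.png");b=cv2.imread("pics/w3.png")
cv2.imwrite("pics/w23.png",np.hstack([a[:,112:512],b[:,112:512]]))
E
```

```text
time: 1.82
ee_pos: [0.5299, -0.1649, 0.2301]
tcp_rot: [-180.0, 0.2, -3.0]
wrist_force: [-0.1, -0.4, -0.9]
opening: 0.0848
grasp_force: 0.0
[ 0.52903411 -0.16487872  0.23134725]
time: 2.28
ee_pos: [0.6084, -0.1692, 0.2329]
tcp_rot: [180.0, -0.0, -3.1]
wrist_force: [-0.3, 0.1, 0.5]
opening: 0.0851
grasp_force: 0.0
[ 0.60823962 -0.16912229  0.23359757]
```

View pics/w23.png

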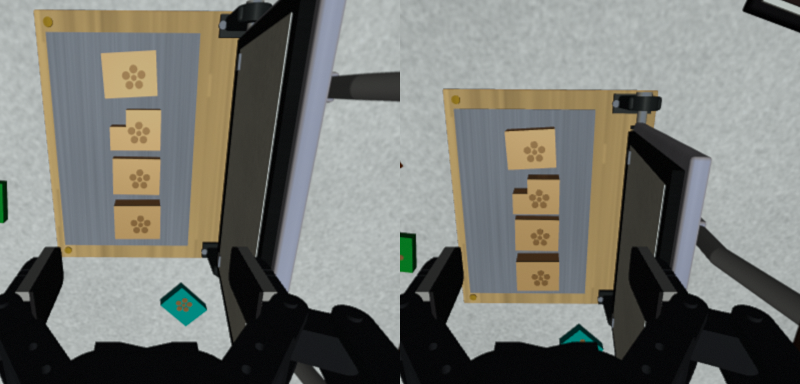

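```bash
python3 - <<'E'
from h import *
np.set_printoptions(precision=4,suppress=True)
R={}
for n in("w2","w3"):
    im=cv2.imread(f"pics/{n}.png");hsv=cv2.cvtColor(im,cv2.COLOR_BGR2HSV)
    m=cv2.inRange(hsv,(8,50,175),(25,255,255))
    m[:, :170]=0;m[:,325-45:]=0
    m=cv2.morphologyEx(m,cv2.MORPH_CLOSE,np.ones((9,9)))
    cs,_=cv2.findContours(m,cv2.RETR_EXTERNAL,cv2.CHAIN_APPROX_NONE)
    L=[]
    for c in cs:
        if 700<cv2.contourArea(c)<5000:
            b=cv2.boxPoints(cv2.minAreaRect(c));o=b.sum(1).argsort()
            b=b[np.argsort(np.arctan2(*(b-b.mean(0)).T[::-1]))] # start top-left
            L.append((b.mean(0)[1],b,cv2.contourArea(c)))
    L.sort(key=lambda l:l[0]);R[n]=L
    print(n,[(l[1].mean(0).round(1),l[2],cv2.minAreaRect(l[1])[1:]) for l in L])
    bm=cv2.inRange(hsv,(100,25,80),(130,120,190))
    if n=="w2":print(hsv[100,180],hsv[60,240],hsv[198,240])
C={n:pickle.load(open(f"pics/{n}.pkl","rb")) for n in R}
for l,k in zip(R["w2"],R["w3"]):
    P=np.array([tri(C["w2"],a,C["w3"],b)[0] for a,b in zip(l[1],k[1])])
    c,e=tri(C["w2"],l[1].mean(0),C["w3"],k[1].mean(0));print(c,e);print(P.round(3).tolist())
    for z in(.045,.036):
        for n,q in(("w2",l),("w3",k)):
            Q=np.array([atz(C[n],p,z) for p in q[1]]);d=Q[0]-Q[1];print(z,n,Q.mean(0)[:2],"sides",np.linalg.norm(Q[0]-Q[1]),np.linalg.norm(Q[1]-Q[2]),"yaw",np.degrees(np.arctan2(*(Q[0]-Q[1])[[0,1]]))-90)
E
```

```text
w2 [(array([241.1,  74. ], dtype=float32), 2315.0, ((45.097129821777344, 54.30515670776367), 86.82015991210938)), (array([247. , 129.5], dtype=float32), 1644.0, ((39.0, 50.0), 90.0)), (array([247.8, 176.4], dtype=float32), 1510.0, ((46.425235748291016, 34.25811004638672), 1.3971842527389526)), (array([249., 222.], dtype=float32), 1303.0, ((30.0, 44.0), 90.0))]
[103  32 126] [ 20  97 199] [106  30 127]
w3 [(array([242.3, 149.1], dtype=float32), 1730.0, ((37.36933135986328, 49.35274124145508), 86.98719787597656)), (array([247.5, 203.5], dtype=float32), 1636.0, ((45.0, 45.0), 90.0))]
[ 0.6284 -0.1528  0.0449] 2.4864338826065533e-05
[[0.65, -0.126, 0.046], [0.649, -0.181, 0.046], [0.606, -0.181, 0.043], [0.606, -0.123, 0.043]]
0.045 w2 [ 0.6279 -0.1528] sides 0.05513174390717737 0.04351635763492902 yaw -89.7949156439698
0.045 w3 [ 0.628  -0.1528] sides 0.0549085513016197 0.04266623994121167 yaw -89.84410077654248
0.036 w2 [ 0.6284 -0.1523] sides 0.05664858616485233 0.04471362522493832 yaw -89.79491564396977
0.036 w3 [ 0.6263 -0.1522] sides 0.056405065717457195 0.04382909420758742 yaw -89.84410077654245
[ 0.5757 -0.1566  0.08  ] 0.0003446057282131534
[[0.594, -0.131, 0.052], [0.591, -0.183, 0.052], [0.56, -0.179, 0.106], [0.563, -0.134, 0.106]]
0.045 w2 [ 0.5709 -0.1552] sides 0.05388819844168642 0.042409670820899234 yaw -86.90534500988598
0.045 w3 [ 0.5614 -0.1543] sides 0.052902058061019205 0.05827315064479034 yaw -86.86218274290981
0.036 w2 [ 0.5697 -0.1548] sides 0.05537082697460473 0.043576490084652864 yaw -86.90534500988596
0.036 w3 [ 0.5578 -0.1538] sides 0.05434388616682553 0.05986136610356585 yaw -86.86218274290981
```

```bash
python3 - <<'E'
from h import *
np.set_printoptions(precision=4,suppress=True)
R={}
for n in("w2","w3"):
    im=cv2.imread(f"pics/{n}.png");hsv=cv2.cvtColor(im,cv2.COLOR_BGR2HSV)
    xs=[215,240,265][0:1]
    x=228
    r=range(100,300);print(n,"V col228",hsv[100:300,228,2].tolist())
    m=cv2.inRange(hsv,(8,60,135),(25,255,255));m[:, :190]=0;m[:,290:]=0;m[:(40 if n=="w2" else 120)]=0;m[(245 if n=="w2" else 296):]=0
    # row/col extents of mask per block by row sums
    k=(m[:,:]>0).sum(1);print([(i,int(v)) for i,v in enumerate(k) if i>100 and v])
E
```

```text
w2 V col228 [131, 131, 132, 131, 131, 131, 131, 132, 132, 132, 131, 131, 132, 132, 132, 131, 131, 131, 130, 131, 132, 131, 132, 131, 85, 65, 103, 181, 202, 201, 201, 201, 201, 200, 199, 199, 200, 200, 199, 199, 199, 199, 198, 199, 199, 198, 198, 198, 199, 197, 154, 128, 130, 130, 130, 120, 79, 64, 114, 179, 196, 195, 194, 194, 195, 193, 193, 193, 193, 193, 191, 192, 191, 191, 191, 190, 191, 190, 189, 189, 190, 189, 189, 188, 188, 187, 188, 187, 187, 188, 188, 187, 188, 183, 143, 128, 128, 130, 128, 91, 70, 64, 62, 63, 60, 68, 152, 182, 184, 182, 182, 182, 182, 182, 182, 182, 181, 181, 181, 182, 181, 181, 180, 180, 180, 179, 180, 179, 180, 178, 179, 179, 178, 177, 179, 178, 178, 177, 167, 134, 132, 134, 133, 133, 132, 144, 156, 158, 159, 157, 157, 158, 158, 157, 157, 157, 156, 166, 178, 184, 188, 188, 186, 183, 181, 184, 189, 191, 187, 181, 176, 179, 183, 186, 187, 183, 178, 174, 172, 175, 180, 184, 183, 180, 180, 178, 178, 179, 182, 184, 185, 184, 184, 187, 190, 192, 188, 182, 177, 174]
[(110, 35), (111, 35), (112, 35), (113, 35), (114, 35), (115, 35), (116, 35), (117, 35), (118, 35)
[... 2928 characters left out ...]
 46), (220, 40), (221, 44), (222, 44), (223, 44), (224, 44), (225, 44), (226, 44), (227, 44), (228, 44), (229, 42), (230, 39), (231, 39), (232, 39), (233, 37), (234, 35), (235, 34), (236, 31), (237, 31), (238, 37), (239, 44), (240, 36), (241, 34), (242, 32), (243, 32), (244, 35), (245, 43), (246, 43), (247, 43), (248, 43), (249, 43), (250, 36), (262, 42), (263, 43), (264, 43), (265, 43), (266, 43), (267, 43), (268, 43), (269, 43), (270, 43), (271, 38), (272, 37), (273, 37), (274, 33), (275, 30), (276, 29), (277, 27), (278, 29), (279, 38), (280, 39), (281, 32), (282, 30), (283, 30), (284, 32), (285, 39), (286, 42), (287, 42), (288, 42), (289, 42), (290, 41), (293, 65), (294, 100), (295, 100)]
```

```bash
python3 - <<'E'
from h import *
np.set_printoptions(precision=4,suppress=True)
C={n:pickle.load(open(f"pics/{n}.pkl","rb")) for n in("w2","w3")}
for n,r2,r3 in [("chip",(109.5,149.5),(179.7,213.5)),("low",(158.5,193.7),(219.5,250.2)),("A2",(205.5,238.4),(261.6,290.4))]:
    cs=[]
    for w,r in(("w2",r2),("w3",r3)):
        h=cv2.cvtColor(cv2.imread(f"pics/{w}.png"),cv2.COLOR_BGR2HSV);m=cv2.inRange(h,(8,60,135),(25,255,255));m[:,:190]=0;m[:,290:]=0
        e=[[np.nonzero(m[i])[0].min()-.5,np.nonzero(m[i])[0].max()+.5] for i in(int(r[1]-5),int(r[1]-4),int(r[1]-3))];cs.append(np.mean(e,0))
    e2,e3=cs
    P=[tri(C["w2"],(e2.mean(),a),C["w3"],(e3.mean(),b))[0] for a,b in zip(r2,r3)]
    print(n,e2,e3,"far/near edge",*P,"centre",np.mean(P,0))
    z=.036 if n=="low" else .045
    for w,r,e in(("w2",r2,e2),("w3",r3,e3)):
        print("  ",w,(atz(C[w],(e.mean(),r[0]),z)+atz(C[w],(e.mean(),r[1]),z))/2, atz(C[w],(e[0],r[1]-4),z)[1],atz(C[w],(e[1],r[1]-4),z)[1])
E
```

```text
chip [221.5 271.5] [224.5 270.5] far/near edge [ 0.5927 -0.1563  0.0473] [ 0.5492 -0.1534  0.0454] centre [ 0.571  -0.1549  0.0463]
   w2 [ 0.5709 -0.1547  0.045 ] -0.12555531919566584 -0.18148086950670783
   w3 [ 0.5705 -0.1549  0.045 ] -0.12596800414079956 -0.181775713180057
low [224.5 270.5] [226.5 269.5] far/near edge [ 0.5366 -0.1531  0.0352] [ 0.4935 -0.1503  0.0367] centre [ 0.515  -0.1517  0.0359]
   w2 [ 0.515  -0.1518  0.036 ] -0.12292663831227024 -0.17851518547603054
   w3 [ 0.515  -0.1516  0.036 ] -0.1225874447126496 -0.17859665216282647
A2 [226.5 271.5] [228.5 270.5] far/near edge [ 0.481  -0.1516  0.0442] [ 0.4374 -0.1489  0.0454] centre [ 0.4592 -0.1503  0.0448]
   w2 [ 0.4593 -0.1503  0.045 ] -0.12133478315634906 -0.17716525195412017
   w3 [ 0.4593 -0.1503  0.045 ] -0.12124036585970914 -0.17726639410414397
```

Heights check out (chipped 45 mm, low 36 mm, neighbours 45 mm, footprints 44×56 mm). Chipped centre is (.571,-.155) and low (.515,-.152). I'll grasp the chipped one 9 mm toward its whole side.

```bash
python3 -m pendant '-.02 -.006 .03 0 .085; -.047 -.012 .06 0 .085; -.047 -.012 .1 0 .085; -.047 -.012 .13 0 .085; -.047 -.012 .13 0 .085' 40; python3 -c '
from h import *
o=bot.get_obs();print(o["ee_pos"],o["wrist_force"])'
```

```text
time: 2.75
ee_pos: [0.5591, -0.1537, 0.0975]
tcp_rot: [-179.9, 0.3, -3.1]
wrist_force: [0.4, 0.6, -0.7]
opening: 0.0849
grasp_force: 0.0
[ 0.55914091 -0.15370139  0.09751702] [ 0.36269037  0.64629139 -0.7182578 ]
```

```bash
python3 -m pendant '.003 .001 .025 0 .085; .003 .001 .04 0 .085; .003 .001 .049 0 .085; .003 .001 .049 0 .085; .003 .001 .049 0 .07' 40; python3 -m pendant '0 0 0 0 .04; 0 0 0 0 .04; 0 0 0 0 .04; 0 0 0 0 .04' 40
```

```text
time: 3.17
ee_pos: [0.5666, -0.1558, 0.0546]
tcp_rot: [180.0, -0.1, -3.1]
wrist_force: [0.3, -1.3, -0.2]
opening: 0.0749
grasp_force: 0.0
time: 3.5
ee_pos: [0.5667, -0.1556, 0.0532]
tcp_rot: [180.0, -0.1, -3.0]
wrist_force: [-0.3, 0.4, 0.5]
opening: 0.0398
grasp_force: 0.0
```

```bash
python3 -c '
from h import *
print(bot.get_obs()["ee_pos"],bot.get_obs()["opening"],bot.get_obs()["grasp_force"]);im=shot("w4")
cv2.imwrite("pics/w4.png",im)'
```

```text
[ 0.56672743 -0.1556429   0.05321126] 0.039789742874423994 0.0
[ 0.56659761 -0.15562714  0.05294086]
```

View pics/w4.png

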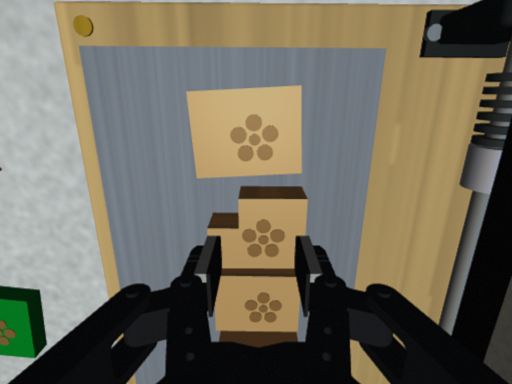

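```bash
python3 - <<'E'
from h import *
np.set_printoptions(precision=4,suppress=True)
c=pickle.load(open("pics/w4.pkl","rb"));o=bot.get_obs();t=o["ee_pos"];print(c[1][:3,3]-t)
for d in(-5,0,6,15,25):
  for s in(-.02,.02):print(d,s,proj(c,t+np.array([0,s,-d/1000])), proj(c,t+np.array([.011,s,-d/1000])))
for z in(.04,.045,.05):
  a=[atz(c,p,z) for p in [(188,92),(301,87),(302,172),(197,178)]];print(z,np.linalg.norm(a[0]-a[1]),np.linalg.norm(a[2]-a[3]),np.linalg.norm(a[1]-a[2]),np.mean(a,0))
E
```

```text
[ 0.0819 -0.0043  0.1425]
-5 -0.02 [295.2496 251.2332] [294.9737 232.6469]
-5 0.02 [220.3714 254.807 ] [218.3808 236.383 ]
0 -0.02 [294.1404 246.5083] [293.8481 228.3757]
0 0.02 [221.4615 249.9967] [219.5547 232.0179]
6 -0.02 [292.8926 241.193 ] [292.5835 223.5777]
6 0.02 [222.688 244.584] [220.8738 227.113 ]
15 -0.02 [291.1727 233.8668] [290.8438 216.9766]
15 0.02 [224.3792 237.1211] [222.6892 220.3624]
25 -0.02 [289.448  226.5203] [289.1029 210.3709]
25 0.02 [226.0757 229.6345] [224.5066 213.6045]
0.04 0.056726805381895215 0.057856980614159524 0.04403997849262854 [ 0.6272 -0.1532  0.04  ]
0.045 0.05490248801401584 0.055996317143391296 0.042623665744109605 [ 0.6279 -0.1535  0.045 ]
0.05 0.05307817064613648 0.05413565367262309 0.04120735299559056 [ 0.6285 -0.1537  0.05  ]
```

```bash
python3 -m pendant '0 0 0 0 .085; 0 0 0 0 .085; -.0045 0 0 0 .085; -.0045 0 .005 0 .085; -.0045 0 .01 0 .085'; python3 -m pendant '0 0 0 0 .085; 0 0 0.003 0 .075; 0 0 .006 0 .07;0 0 .006 0 .07;0 0 .006 0 .07'
```

```text
time: 3.97
ee_pos: [0.5618, -0.1554, 0.0423]
tcp_rot: [180.0, -0.0, -3.0]
wrist_force: [0.1, 0.8, -0.3]
opening: 0.0851
grasp_force: 0.0
time: 4.38
ee_pos: [0.5618, -0.1553, 0.0362]
tcp_rot: [-180.0, 0.0, -3.0]
wrist_force: [-0.6, -0.4, -0.2]
opening: 0.0697
grasp_force: 0.0
```

```bash
python3 -m pendant '0 0 0 0 .05; 0 0 0 0 .05; 0 0 0 0 .05; 0 0 0 0 .05' 30
```

```text
time: 4.72
ee_pos: [0.5621, -0.1554, 0.0369]
tcp_rot: [180.0, -0.0, -3.0]
wrist_force: [-0.2, 0.8, 2.9]
opening: 0.0547
grasp_force: 32.0
```

```bash
python3 -m pendant '0 0 -.03 0 .05; 0 0 -.06 0 .05; 0 0 -.1 0 .05;0 -.04 -.1 0 .05;-.003 -.08 -.1 0 .05';  python3 -m pendant '-.01 -.04 0 0 .05; -.02 -.08 0 0 .05; -.03 -.12 0 0 .05;-.04 -.16 0 0 .05;-.05 -.2 0 0 .05'; python3 -m pendant '-.003 -.04 0 0 .05; -.006 -.08 0 0 .05; -.009 -.12 0 0 .05;-.012 -.16 0 0 .05;-.012 -.17 0 0 .05';python3 -c '
from h import *
o=bot.get_obs();print(o["ee_pos"],o["opening"],o["grasp_force"])'
```

```text
time: 5.13
ee_pos: [0.5646, -0.0761, 0.1392]
tcp_rot: [180.0, -0.3, -3.3]
wrist_force: [0.4, 0.1, -1.7]
opening: 0.0546
grasp_force: 32.3
time: 5.55
ee_pos: [0.532, 0.0103, 0.1365]
tcp_rot: [-178.3, 0.0, 0.3]
wrist_force: [1.1, -0.7, -0.6]
opening: 0.0547
grasp_force: 32.2
time: 5.97
ee_pos: [0.5277, 0.0501, 0.1404]
tcp_rot: [-176.6, 0.1, 3.7]
wrist_force: [-0.0, -0.3, -1.5]
opening: 0.0549
grasp_force: 32.2
[0.52765001 0.05011544 0.14039514] 0.05488406302863788 32.24535405635834
```

```bash
python3 -c '
from h import *
o=bot.get_obs();print(o["q"].round(1),o["qd"].round(1),o["joint_efforts"].round(1))'
```

```text
[  3.6   1.4  -3.7  84.9   3.4 179.9] [1.1 0.2 1.  0.7 0.7 0. ] [  0.2 -49.1  47.2   0.    0.2  -0. ]
```

Joint 6 is at its limit, so I'll turn the tool the other way and set the blocks crosswise in the tray.

```bash
python3 -m pendant '0 0 0 -7 .05; 0 0 0 -14 .05; 0 0 0 -21 .05; 0 0 0 -28 .05; 0 0 0 -35 .05';  python3 -m pendant '0 0 0 -7 .05; 0 0 0 -14 .05; 0 0 0 -21 .05; 0 0 0 -28 .05; 0 0 0 -35 .05'; python3 -m pendant '0 0 0 -7 .05; 0 0 0 -14 .05; 0 0 0 -20 .05; 0 0 0 -20 .05; 0 0 0 -20 .05';python3 -c '
from h import *
o=bot.get_obs();print(o["ee_pos"],o["opening"],o["grasp_force"],o["q"].round(1))'
```

```text
time: 6.38
ee_pos: [0.5277, 0.0498, 0.1403]
tcp_rot: [-177.2, -1.9, 38.9]
wrist_force: [0.7, 0.3, -0.9]
opening: 0.0545
grasp_force: 32.2
time: 6.8
ee_pos: [0.5277, 0.0498, 0.1403]
tcp_rot: [-178.8, -3.1, 74.0]
wrist_force: [0.8, -0.2, -0.3]
opening: 0.0549
grasp_force: 32.2
time: 7.22
ee_pos: [0.5276, 0.05, 0.1403]
tcp_rot: [-179.9, -3.4, 93.5]
wrist_force: [0.2, 0.6, -0.2]
opening: 0.0547
grasp_force: 32.2
[0.5276378  0.04997833 0.14032007] 0.054721299976087996 32.244385331869125 [ 3.6  1.4 -3.8 84.9  3.4 90.1]
```

```bash
cat >> h.py <<'E'
from scipy.spatial.transform import Rotation as Ro
def rel(*g):
    o=bot.get_obs();R=Ro.from_euler("xyz",o["tcp_rot"],degrees=True).as_matrix()
    d=R.T@(np.array(g)-o["ee_pos"]);print("from",o["ee_pos"].round(4),"rot",o["tcp_rot"].round(1),"d",d.round(4),"rows",np.linalg.norm(d)/.0417,"q",o["q"].round(0))
E
python3 -c '
from h import *
rel(.497,.326,.1);rel(.497,.326,.022)'
```

```text
from [0.5276 0.05   0.1403] rot [-179.9   -3.4   93.5] d [ 0.2745 -0.0138  0.0566] rows 6.72969973992536 q [ 4.  1. -4. 85.  3. 90.]
from [0.5276 0.05   0.1403] rot [-179.9   -3.4   93.5] d [ 0.2699 -0.0137  0.1345] rows 7.239119584730439 q [ 4.  1. -4. 85.  3. 90.]
```

```bash
python3 -m pendant '.04 -.002 .003 0 .05; .08 -.004 .006 0 .05; .12 -.006 .009 0 .05; .16 -.008 .012 0 .05; .2 -.01 .015 0 .05';  python3 -m pendant '.04 -.002 .02 0 .05; .0745 -.004 .03 0 .05; .0745 -.004 .04 0 .05;.0745 -.004 .04 0 .05';python3 -c '
from h import *
rel(.497,.326,.022)'
```

```text
time: 7.63
ee_pos: [0.5042, 0.2514, 0.1373]
tcp_rot: [-179.9, -3.4, 93.4]
wrist_force: [2.3, -0.8, -0.1]
opening: 0.055
grasp_force: 32.2
time: 7.97
ee_pos: [0.4942, 0.3273, 0.0991]
tcp_rot: [-179.7, -3.3, 93.7]
wrist_force: [-0.5, -0.2, -1.7]
opening: 0.055
grasp_force: 32.2
from [0.4942 0.3273 0.0991] rot [-179.7   -3.3   93.7] d [-0.0059  0.0031  0.0769] rows 1.8503646952361343 q [ 32.   9.  -0.  79.   3. 118.]
```

```bash
python3 -m pendant '-.003 .002 .03 0 .05; -.005 .003 .055 0 .05; -.006 .003 .07 0 .05; -.006 .003 .075 0 .05; -.006 .003 .075 0 .05';  python3 -m pendant '0 0 0 0 .07;0 0 0 0 .07;0 0 0 0 .07;0 0 0 0 .07';python3 -m pendant '0 0 -.03 0 .07;0 0 -.07 0 .075;0 0 -.11 0 .085;-.02 0 -.14 0 .085;-.02 0 -.14 0 .085';python3 -c '
from h import *
shot("w5")
T=bot.camera("top");cv2.imwrite("pics/top1.png",T)
rel(.515,-.1517,.14)'
```

```text
time: 8.38
ee_pos: [0.4984, 0.3234, 0.0257]
tcp_rot: [-179.8, -3.3, 93.5]
wrist_force: [0.7, -0.1, 0.6]
opening: 0.0543
grasp_force: 32.2
time: 8.72
ee_pos: [0.4991, 0.3251, 0.0278]
tcp_rot: [-180.0, -3.4, 93.7]
wrist_force: [-0.3, 0.4, 0.2]
opening: 0.0699
grasp_force: 0.0
time: 9.13
ee_pos: [0.5027, 0.2961, 0.1731]
tcp_rot: [179.6, -3.6, 93.7]
wrist_force: [0.3, -0.3, 1.0]
opening: 0.0848
grasp_force: 0.0
[0.50225287 0.29659094 0.16978083]
from [0.5014 0.2967 0.1671] rot [179.9  -3.5  93.7] d [-4.492e-01 -1.500e-02 -2.000e-04] rows 10.777647766584264 q [ 29.   7.   5.  86.   3. 115.]
```

```bash
python3 -m pendant '-.04 -.001 0 0 .085; -.08 -.003 0 0 .085; -.12 -.004 0 0 .085; -.16 -.005 0 0 .085; -.2 -.007 0 0 .085';  python3 -m pendant '-.04 -.001 0 7 .085; -.08 -.003 0 14 .085; -.12 -.004 0 21 .085; -.16 -.005 0 28 .085; -.2 -.007 0 35 .085'; python3 -m pendant '0 0 0 7 .085; 0 0 0 14 .085; 0 0 0 21 .085; 0 0 0 28 .085; 0 0 0 35 .085';python3 -m pendant '0 0 0 7 .085; 0 0 0 14 .085; 0 0 0 21 .085; 0 0 0 26.5 .085; 0 0 0 26.5 .085'; python3 -c '
from h import *
rel(.515,-.1517,.09);rel(.515,-.1517,.032)
a=cv2.imread("pics/top1.png")[150:250,150:290];b=cv2.imread("pics/w5.png")
cv2.imwrite("pics/v5.png",np.hstack([cv2.resize(np.clip(a*1.5,0,255).astype(np.uint8),(392,280)),cv2.resize(b,(373,280))]))'
```

```text
time: 9.65
ee_pos: [0.5057, 0.0957, 0.1516]
tcp_rot: [-179.8, -3.4, 93.7]
wrist_force: [0.1, 0.6, 0.2]
opening: 0.085
grasp_force: 0.0
time: 10.07
ee_pos: [0.5117, -0.1041, 0.14]
tcp_rot: [-177.9, -2.7, 58.3]
wrist_force: [0.7, 0.9, 0.7]
opening: 0.0851
grasp_force: 0.0
time: 10.48
ee_pos: [0.5119, -0.1024, 0.1398]
tcp_rot: [-176.7, -0.9, 23.3]
wrist_force: [0.1, -0.7, -0.2]
opening: 0.0848
grasp_force: 0.0
time: 10.9
ee_pos: [0.5119, -0.1022, 0.14]
tcp_rot: [-176.6, 0.6, -3.0]
wrist_force: [-1.3, 0.8, 0.4]
opening: 0.085
grasp_force: 0.0
from [ 0.5119 -0.1022  0.14  ] rot [-176.6    0.6   -3. ] d [0.0062 0.0522 0.0469] rows 1.6894299142508367 q [-13.   1.  -4.  86.   3. 170.]
from [ 0.5119 -0.1022  0.14  ] rot [-176.6    0.6   -3. ] d [0.0068 0.0556 0.1048] rows 2.850300753670024 q [-13.   1.  -4.  86.   3. 170.]
```

View pics/v5.png

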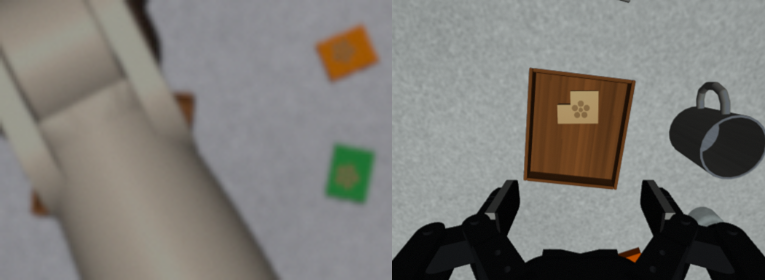

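The chipped block lies flat in the tray. Now the low one.

```bash
python3 -m pendant '.003 .025 .025 0 .085; .006 .052 .047 0 .085; .006 .053 .07 0 .08; .0065 .0545 .09 0 .075; .007 .0555 .1 0 .07'; python3 -m pendant '0 0 0 0 .07; 0 0 0.001 0 .07; 0 0 .002 0 .07;0 0 .002 0 .07'; python3 -c '
from h import *
rel(.515,-.1517,.032)'
```

```text
time: 11.32
ee_pos: [0.5144, -0.152, 0.0346]
tcp_rot: [-176.6, 0.7, -2.6]
wrist_force: [0.1, -0.1, -0.1]
opening: 0.0696
grasp_force: 0.0
time: 11.65
ee_pos: [0.5168, -0.1523, 0.0375]
tcp_rot: [-176.7, 0.4, -2.7]
wrist_force: [-0.6, -0.2, 0.1]
opening: 0.07
grasp_force: 0.0
from [ 0.5168 -0.1523  0.0375] rot [-176.7    0.4   -2.7] d [-0.0018 -0.0002  0.0055] rows 0.13947607941673903 q [-18.   5. -11.  75.   3. 165.]
```

```bash
for i in 1; do python3 -m pendant '-.001 0 .002 0 .065; -.001 0 .004 0 .065; -.001 0 .004 0 .065; -.001 0 .004 0 .065'; done | egrep 'pos|wrist|open'; python3 -m pendant '0 0 .002 0 .065; 0 0 .002 0 .065; 0 0 .002 0 .065' | egrep 'pos|wrist'; python3 -m pendant '0 0 .002 0 .065; 0 0 .002 0 .065; 0 0 .002 0 .065'| egrep 'pos|wrist'
```

```text
ee_pos: [0.515, -0.152, 0.0324]
wrist_force: [1.3, 0.6, 0.3]
opening: 0.065
ee_pos: [0.515, -0.1519, 0.0302]
wrist_force: [-0.6, -0.5, 0.4]
ee_pos: [0.5149, -0.1518, 0.0282]
wrist_force: [0.0, -0.4, 0.8]
```

```bash
python3 -m pendant '0 0 0 0 .05; 0 0 0 0 .05; 0 0 0 0 .05; 0 0 0 0 .05' 30; python3 -m pendant '0 0 -.01 0 .05; 0 0 -.03 0 .05; 0 0 -.06 0 .05; 0 0 -.1 0 .05; 0 0 -.1 0 .05'; python3 -c '
from h import *
rel(.515,0,.13)'
```

```text
time: 12.82
ee_pos: [0.5152, -0.152, 0.0287]
tcp_rot: [-176.7, 0.4, -2.8]
wrist_force: [-1.5, -1.6, 4.1]
opening: 0.0545
grasp_force: 31.8
time: 13.23
ee_pos: [0.5176, -0.1556, 0.1356]
tcp_rot: [-176.4, 0.0, -2.7]
wrist_force: [2.3, 23.8, 1.1]
opening: 0.0544
grasp_force: 37.3
from [ 0.5176 -0.1556  0.1356] rot [-176.4    0.    -2.7] d [-0.0099 -0.1546  0.0153] rows 3.734006449668697 q [-19.   4.  -2.  85.   3. 164.]
```

```bash
python3 -m pendant '0 -.02 0 0 .05; 0 -.04 0 -5 .05; 0 -.08 0 -12 .05; 0 -.12 .005 -19 .05; 0 -.15 .01 -26 .05'; python3 -m pendant '0 0 0 -7 .05; 0 0 0 -14 .05; 0 0 0 -21 .05; 0 0 0 -28 .05; 0 0 0 -35 .05';python3 -m pendant '0 0 0 -7 .05; 0 0 0 -14 .05; 0 0 0 -21 .05; 0 0 0 -28 .05; 0 0 0 -35 .05'; python3 -c '
from h import *
rel(.497,.2,.12);rel(.497,.258,.1)
c=cam("wrist");im=bot.camera("wrist");print(bot.get_obs()["grasp_force"])'
```

```text
time: 13.65
ee_pos: [0.5229, -0.0053, 0.1279]
tcp_rot: [-176.8, -1.1, 23.5]
wrist_force: [-0.4, -0.2, -0.3]
opening: 0.0545
grasp_force: 37.3
time: 14.07
ee_pos: [0.5228, -0.0073, 0.1275]
tcp_rot: [-178.0, -2.7, 58.5]
wrist_force: [-0.1, -0.4, 0.0]
opening: 0.0541
grasp_force: 37.3
time: 14.48
ee_pos: [0.5228, -0.0075, 0.1274]
tcp_rot: [-179.9, -3.4, 93.6]
wrist_force: [-0.1, 0.0, 0.2]
opening: 0.0545
grasp_force: 37.3
from [ 0.5228 -0.0075  0.1274] rot [-179.9   -3.4   93.6] d [ 0.2079 -0.0129  0.0198] rows 5.016706144352937 q [-3.  1. -6. 84.  3. 84.]
from [ 0.5228 -0.0075  0.1274] rot [-179.9   -3.4   93.6] d [ 0.2645 -0.0093  0.0432] rows 6.429835724026649 q [-3.  1. -6. 84.  3. 84.]
37.2551540778295
```

```bash
python3 -m pendant '.04 -.002 .007 0 .05; .08 -.004 .014 0 .05; .12 -.006 .02 0 .05; .16 -.007 .025 0 .05; .2 -.008 .03 0 .05';  python3 -m pendant '.035 -.001 .005 0 .05; .0645 -.001 .013 0 .05; .0645 -.001 .013 0 .05;.0645 -.001 .013 0 .05'; python3 -c '
from h import *
rel(.497,.258,.016)'
```

```text
time: 14.95
ee_pos: [0.503, 0.1949, 0.1092]
tcp_rot: [-179.9, -3.4, 93.0]
wrist_force: [1.1, 0.0, -0.9]
opening: 0.0544
grasp_force: 37.3
time: 15.28
ee_pos: [0.4982, 0.2594, 0.0994]
tcp_rot: [-179.8, -3.4, 93.2]
wrist_force: [0.5, -1.2, 0.4]
opening: 0.054
grasp_force: 37.2
from [0.4982 0.2594 0.0994] rot [-179.8   -3.4   93.2] d [-0.0062 -0.001   0.0832] rows 2.0002789509338137 q [ 26.   5.  -5.  79.   3. 113.]
```

```bash
python3 -m pendant '-.002 -.001 .035 0 .05; -.005 -.001 .06 0 .05; -.006 -.001 .075 0 .05; -.006 -.001 .082 0 .05; -.006 -.001 .082 0 .05';  python3 -m pendant '0 0 0 0 .068;0 0 0 0 .068;0 0 0 0 .068;0 0 0 0 .068';python3 -m pendant '0 0 -.03 0 .07;0 0 -.07 0 .075;0 0 -.11 0 .085;-.03 0 -.14 0 .085;-.06 0 -.15 0 .085';python3 -m pendant '-.04 0 0 0 .085;-.08 0 0 0 .085;-.12 0 0 0 .085;-.15 0 0 0 .085;-.15 0 0 0 .085';python3 -c '
from h import *
shot("w6");cv2.imwrite("pics/scene6.png",bot.camera("scene"));cv2.imwrite("pics/top6.png",bot.camera("top"))
a=cv2.imread("pics/scene6.png")[60:300,90:390];b=cv2.imread("pics/w6.png");c=cv2.imread("pics/top6.png")[120:260,150:430]
im=np.zeros((600,800,3),np.uint8);im[:320,:400]=cv2.resize(a,(400,320));im[:300,400:]=cv2.resize(b,(400,300));im[325:600,:550]=cv2.resize(c,(550,275));cv2.imwrite("pics/v6.png",np.clip(im*1.5,0,255).astype(np.uint8))
rel(.5,-.1,.33)'
```

```text
time: 15.7
ee_pos: [0.4972, 0.2556, 0.0163]
tcp_rot: [-179.7, -3.3, 93.1]
wrist_force: [0.5, 0.7, 0.2]
opening: 0.0545
grasp_force: 37.2
time: 16.03
ee_pos: [0.4985, 0.2571, 0.0187]
tcp_rot: [-180.0, -3.4, 93.2]
wrist_force: [0.2, 0.5, -0.3]
opening: 0.068
grasp_force: 0.0
time: 16.45
ee_pos: [0.5034, 0.189, 0.1696]
tcp_rot: [179.7, -3.5, 93.4]
wrist_force: [0.2, 0.2, 0.0]
opening: 0.0851
grasp_force: 0.0
time: 16.87
ee_pos: [0.5104, 0.0344, 0.1552]
tcp_rot: [-179.9, -3.3, 93.0]
wrist_force: [0.1, 0.7, -0.3]
opening: 0.0851
grasp_force: 0.0
[0.51047927 0.03643461 0.1553237 ]
from [0.5105 0.0388 0.1553] rot [-179.9   -3.4   93.1] d [-0.1274 -0.0183 -0.1826] rows 5.356430874140151 q [ 2. -1. -5. 87.  3. 89.]
```

View pics/v6.png

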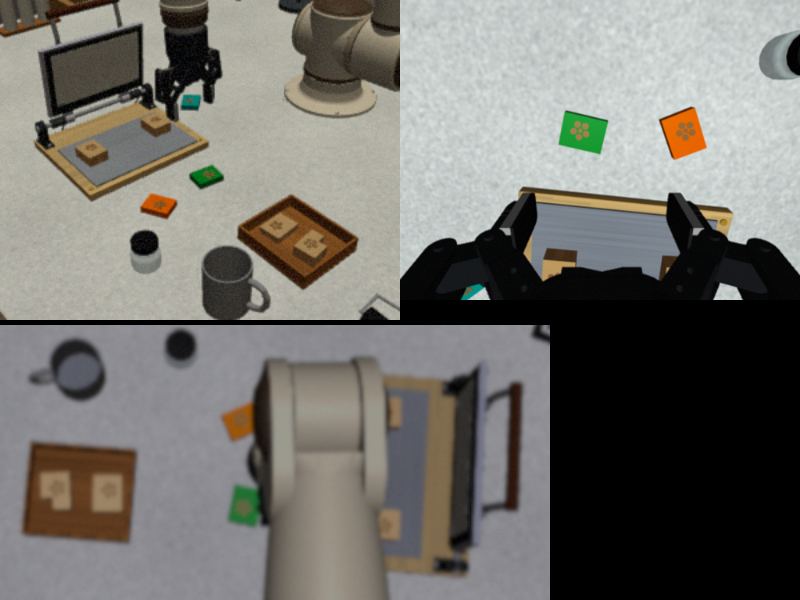

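Both faulty blocks lie in the tray (top view (55,490) and (107,492) of the montage), and the sound blocks stand on the bed with the platen open. Next I rise and turn to the free wrist side for the bar.

```bash
python3 -m pendant '-.01 .01 -.04 -7 .085; -.02 .02 -.08 -14 .085; -.03 .03 -.12 -21 .085; -.04 .03 -.16 -28 .085; -.05 .03 -.2 -35 .085' | head -3;  python3 -m pendant '0 0 0 -7 .085; 0 0 0 -14 .085; 0 0 0 -21 .085; 0 0 0 -28 .085; 0 0 0 -35 .085' | head -3;python3 -m pendant '0 0 0 -7 .085; 0 0 0 -14 .085; 0 0 0 -14 .085; 0 0 0 -14 .085'; python3 -c '
from h import *
rel(.54,-.264,.36)'
```

```text
time: 17.43
ee_pos: [0.5442, -0.0196, 0.3519]
tcp_rot: [178.1, -2.8, 128.7]
time: 17.85
ee_pos: [0.5443, -0.0191, 0.3504]
tcp_rot: [176.8, -1.2, 163.7]
time: 18.18
ee_pos: [0.5442, -0.0195, 0.3504]
tcp_rot: [176.6, -0.5, 177.1]
wrist_force: [0.3, 0.3, 0.0]
opening: 0.0849
grasp_force: 0.0
from [ 0.5442 -0.0195  0.3504] rot [176.6  -0.5 177.1] d [-0.0081 -0.2434 -0.024 ] rows 5.86806635206163 q [ -4.  10.  29. 110.   3.  -1.]
```

```bash
python3 -m pendant '-.002 -.04 -.004 0 .085; -.004 -.08 -.008 0 .085; -.006 -.12 -.013 0 .085; -.008 -.16 -.018 0 .085;-.008 -.16 -.018 0 .085' | head -3; python3 -c 'from h import *;shot("b1")'; python3 -m pendant '0 -.04 -.004 0 .085; 0 -.08 -.008 0 .085; 0 -.083 -.008 0 .085; 0 -.083 -.008 0 .085'; python3 -c '
from h import *
shot("b2")
a=cv2.imread("pics/b1.png");b=cv2.imread("pics/b2.png")
cv2.imwrite("pics/b12.png",np.hstack([cv2.resize(a,(400,300)),cv2.resize(b,(400,300))]))
rel(.54,-.264,.36)'
```

```text
time: 18.6
ee_pos: [0.5442, -0.1869, 0.3579]
tcp_rot: [176.7, -0.6, 176.7]
[ 0.5444595  -0.18443249  0.35802381]
time: 18.98
ee_pos: [0.5406, -0.2658, 0.361]
tcp_rot: [176.6, -0.5, 176.9]
wrist_force: [-0.1, 0.8, 0.4]
opening: 0.0852
grasp_force: 0.0
[ 0.54069257 -0.26457294  0.36147352]
from [ 0.5407 -0.2646  0.3615] rot [176.6  -0.5 177. ] d [0.0007 0.0004 0.0015] rows 0.041391651589616406 q [-27.  21.  45. 115.   3. -25.]
```

View pics/b12.png

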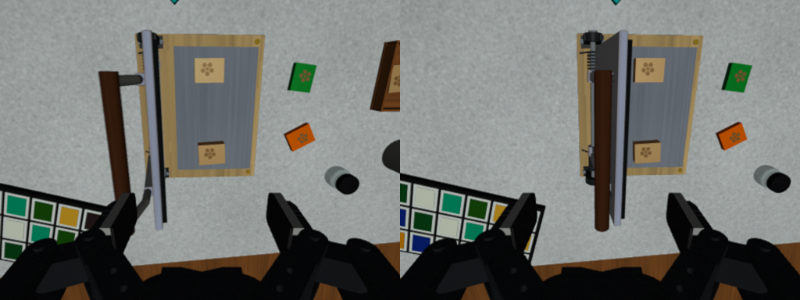

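```bash
python3 - <<'E'
from h import *
np.set_printoptions(precision=4,suppress=True)
N=[]
for n,cols,rows in(("b1",(110,190),(100,235)),("b2",(235,285),(95,285))):
    im=cv2.imread(f"pics/{n}.png");h=cv2.cvtColor(im,cv2.COLOR_BGR2HSV)
    if n=="b1":print(h[130,145])
    m=cv2.inRange(h,(0,90,15),(16,255,130));m[:,:cols[0]]=0;m[:,cols[1]:]=0
    m=cv2.morphologyEx(m,cv2.MORPH_OPEN,np.ones((5,5)))
    k,l,s,_=cv2.connectedComponentsWithStats(m);i=1+s[1:,4].argmax();print(n,s[i])
    L=[];
    for r in range(*rows):
        c=np.nonzero(l[r]==i)[0]
        if len(c)>8:L.append((r,c.min()-.5,c.max()+.5))
    L=np.array(L);pl=np.polyfit(L[:,0],L[:,1],1);pr=np.polyfit(L[:,0],L[:,2],1);p=(pl+pr)/2;print("w",np.median(L[:,2]-L[:,1]),"resid",np.std((L[:,1]+L[:,2])/2-np.polyval(p,L[:,0])))
    c=pickle.load(open(f"pics/{n}.pkl","rb"))
    a,b=[ray(c,(np.polyval(p,r),r))[1] for r in rows]
    nn=np.cross(a,b);N.append((nn/np.linalg.norm(nn),c[1][:3,3],c,s[i],p))
d=np.cross(N[0][0],N[1][0]);d/=np.linalg.norm(d);d*=np.sign(d[0]);print("bar dir",d,"yaw",np.degrees(np.arctan2(d[1],d[0])))
A=np.array([N[0][0],N[1][0],[1,0,0]]);P=np.linalg.solve(A,[N[0][0]@N[0][1],N[1][0]@N[1][1],.5375]);print("bar at x=.5375",P)
for n,c0,c,s,p in N[1:]:
    for r in(s[1]-.5,s[1]+s[3]-.5):print("end",atz(c,(np.polyval(p,r),r),P[2]))
E
```

```text
[ 11 190  47]
b1 [ 128   92   38  162 3366]
w 21.0 resid 0.20972638776810193
b2 [ 249   90   22  206 4052]
w 20.0 resid 0.25533558699827114
bar dir [ 0.9981 -0.0617  0.0025] yaw -3.5354809600014354
bar at x=.5375 [ 0.5375 -0.2611  0.296 ]
end [ 0.4567 -0.2561  0.296 ]
end [ 0.6214 -0.2663  0.296 ]
```

```bash
python3 -c '
from h import *
rel(.538,-.2612,.298)'; python3 -m pendant '.001 .001 .02 0 .085; .002 .003 .04 0 .085; .003 .006 .055 0 .085; .0025 .007 .063 0 .085; .0025 .007 .063 0 .085'; python3 -c '
from h import *
rel(.538,-.2612,.298)'
```

```text
from [ 0.5407 -0.2646  0.3615] rot [176.6  -0.5 177. ] d [ 0.0023 -0.0005  0.0636] rows 1.5256614714054442 q [-27.  21.  45. 115.   3. -25.]
time: 19.45
ee_pos: [0.5378, -0.2516, 0.2981]
tcp_rot: [176.6, -0.6, 177.3]
wrist_force: [0.2, -0.7, -0.2]
opening: 0.0848
grasp_force: 0.0
from [ 0.5378 -0.2516  0.2981] rot [176.6  -0.6 177.3] d [-0.0007 -0.0096 -0.0005] rows 0.2313115380378992 q [-26.  16.  30. 106.   3. -24.]
```

```bash
python3 -m pendant '0 -.0095 0 0 .085; 0 -.0095 0 0 .06; 0 -.0095 0 0 .04; 0 -.0095 0 0 .02; 0 -.0095 0 0 .01' 60;python3 -m pendant '0 0 0 0 .01; 0 0 0 0 .01; 0 0 0 0 .01; 0 0 0 0 .01; 0 0 0 0 .01' 60; python3 - <<'E'
from h import *
rel(.538,-.2612,.298)
o=bot.get_obs();R=Ro.from_euler("xyz",o["tcp_rot"],degrees=True).as_matrix()
yd=np.array([.0617,.998,0])
f=lambda q:yd*(.235*np.cos(q)-.025*np.sin(q))+np.array([0,0,.235*np.sin(q)+.025*np.cos(q)])
for q in np.linspace(1.45,0,21):print(round(q,3),(R.T@(f(q)-f(1.45))).round(4))
E
```

```text
time: 19.87
ee_pos: [0.5376, -0.2637, 0.2992]
tcp_rot: [176.7, -0.4, 177.2]
wrist_force: [-0.1, -0.1, -0.7]
opening: 0.0382
grasp_force: 0.0
time: 20.28
ee_pos: [0.5375, -0.2621, 0.2994]
tcp_rot: [176.5, -0.4, 177.3]
wrist_force: [0.6, 8.0, 2.6]
opening: 0.0106
grasp_force: 46.6
from [ 0.5375 -0.2621  0.2994] rot [176.5  -0.4 177.3] d [-0.0004  0.0009  0.0014] rows 0.041446616714301686 q [-27.  16.  31. 106.   3. -25.]
1.45 [0. 0. 0.]
1.378 [-0.0002  0.017   0.0019]
1.305 [-0.0005  0.0339  0.0051]
1.232 [-0.0008  0.0504  0.0094]
1.16 [-0.001   0.0666  0.015 ]
1.088 [-0.0013  0.0824  0.0217]
1.015 [-0.0016  0.0976  0.0295]
0.942 [-0.0018  0.1122  0.0384]
0.87 [-0.0021  0.1262  0.0484]
0.798 [-0.0024  0.1394  0.0593]
0.725 [-0.0026  0.1517  0.0711]
0.652 [-0.0029  0.1632  0.0839]
0.58 [-0.0032  0.1737  0.0974]
0.508 [-0.0034  0.1832  0.1116]
0.435 [-0.0036  0.1917  0.1265]
0.363 [-0.0039  0.199   0.142 ]
0.29 [-0.0041  0.2052  0.158 ]
0.218 [-0.0043  0.2103  0.1743]
0.145 [-0.0045  0.2141  0.191 ]
0.073 [-0.0047  0.2167  0.208 ]
0.0 [-0.0048  0.2181  0.225 ]
```

The opening of 10.6 mm on a 16 mm bar shows the pads caught only its upper part. I'll reopen, go lower and grip again.

```bash
python3 -m pendant '0 0 0 0 .05; 0 0 0 0 .05; 0 0 0 0 .05; 0 0 .009 0 .05; 0 -.001 .018 0 .05' 60;python3 -m pendant '0 0 0 0 .03; 0 0 0 0 .01; 0 0 0 0 .005; 0 0 0 0 .005; 0 0 0 0 .005' 60;python3 -c '
from h import *
rel(.538,-.2612,.281)'
```

```text
time: 20.7
ee_pos: [0.5374, -0.2638, 0.2809]
tcp_rot: [176.7, -0.4, 177.2]
wrist_force: [0.3, 0.2, -0.2]
opening: 0.0497
grasp_force: 0.0
time: 21.12
ee_pos: [0.5372, -0.2613, 0.2815]
tcp_rot: [176.4, -0.5, 177.3]
wrist_force: [-1.2, 13.6, 0.6]
opening: 0.0141
grasp_force: 58.4
from [ 0.5372 -0.2613  0.2815] rot [176.4  -0.5 177.3] d [-0.0008  0.0001  0.0005] rows 0.022940691983427755 q [-27.  16.  28. 104.   3. -25.]
```

```bash
python3 -m pendant '0 .019 .002 0 .005; -.0005 .036 .005 0 .005; -.0008 .0525 .0094 0 .005; -.001 .0686 .015 0 .005; -.0013 .0844 .0217 0 .005' 60
```

```text
time: 21.53
ee_pos: [0.5424, -0.1787, 0.2662]
tcp_rot: [176.8, -0.3, 177.2]
wrist_force: [-1.7, -3.8, 5.4]
opening: 0.0139
grasp_force: 61.4
```

```bash
python3 -m pendant '-.0003 .0152 .0078 0 .005; -.0005 .0298 .0167 0 .005; -.0008 .0438 .0267 0 .005; -.0011 .057 .0376 0 .005; -.0013 .0693 .0494 0 .005' 60
```

```text
time: 21.95
ee_pos: [0.5468, -0.107, 0.2198]
tcp_rot: [176.8, -0.4, 177.2]
wrist_force: [-1.9, -7.3, 2.2]
opening: 0.0137
grasp_force: 65.1
```

```bash
python3 -m pendant '-.0003 .0115 .0128 0 .005; -.0006 .022 .0263 0 .005; -.0008 .0315 .0405 0 .005; -.001 .04 .0554 0 .005; -.0013 .0473 .0709 0 .005' 60
```

```text
time: 22.37
ee_pos: [0.5499, -0.0555, 0.1518]
tcp_rot: [176.8, -0.4, 177.2]
wrist_force: [-4.9, -9.2, 4.0]
opening: 0.0143
grasp_force: 69.9
```

```bash
python3 -m pendant '-.0002 .0062 .016 0 .005; -.0004 .0113 .0323 0 .005; -.0006 .0151 .049 0 .005; -.0008 .0177 .063 0 .005; -.0008 .0177 .066 0 .005' 80; python3 -c '
from h import *
o=bot.get_obs();print(o["ee_pos"],o["wrist_force"],o["q"].round(1))'
```

```text
time: 22.78
ee_pos: [0.5512, -0.0323, 0.0854]
tcp_rot: [176.6, -0.5, 177.3]
wrist_force: [-3.7, 6.6, 8.1]
opening: 0.0137
grasp_force: 83.5
[ 0.55121224 -0.0323039   0.08540477] [-3.68354762  6.62246258  8.11330666] [-5.1  5.6 -5.5 79.6  3.4 -2.4]
```

```bash
python3 -m pendant '0 .0005 .005 0 .005; 0 .001 .01 0 .005; 0 .001 .014 0 .005; 0 .001 .016 0 .005; 0 .001 .016 0 .005' 80; python3 -m pendant '0 0 .002 0 .005; 0 0 .002 0 .005; 0 0 .002 0 .005' 80| egrep 'pos|wrist';  python3 -m pendant '0 0 .002 0 .005; 0 0 .002 0 .005; 0 0 .002 0 .005' 80| egrep 'pos|wrist'
```

```text
time: 23.2
ee_pos: [0.5514, -0.03, 0.0716]
tcp_rot: [176.5, -0.5, 177.3]
wrist_force: [-7.1, 10.9, 10.7]
opening: 0.014
grasp_force: 83.7
ee_pos: [0.5514, -0.0298, 0.07]
wrist_force: [-6.7, 12.2, 11.3]
ee_pos: [0.5515, -0.0296, 0.0682]
wrist_force: [-8.0, 12.4, 12.3]
```

```bash
for i in 1; do python3 -m pendant '0 0 .002 0 .005; 0 0 .002 0 .005; 0 0 .002 0 .005' 90| egrep 'pos|wrist|open'; done; python3 -m pendant '0 0 .002 0 .005; 0 0 .002 0 .005; 0 0 .002 0 .005'| egrep 'pos|wrist|open';python3 -m pendant '0 0 .002 0 .005; 0 0 .002 0 .005; 0 0 .002 0 .005'| egrep 'pos|wrist|open'
```

```text
ee_pos: [0.5515, -0.0294, 0.0665]
wrist_force: [-8.7, 13.2, 13.7]
opening: 0.0136
ee_pos: [0.5516, -0.029, 0.0643]
wrist_force: [-6.7, 12.5, 11.4]
opening: 0.0137
ee_pos: [0.5516, -0.0288, 0.0625]
wrist_force: [-7.9, 12.0, 13.1]
opening: 0.014
```

```bash
python3 -m pendant '0 0 .002 0 .005; 0 0 .002 0 .005; 0 0 .002 0 .005'| egrep 'pos|wrist|open'; python3 -m pendant '0 0 .002 0 .005; 0 0 .002 0 .005; 0 0 .002 0 .005'| egrep 'pos|wrist|open'
```

```text
ee_pos: [0.5517, -0.0287, 0.0617]
wrist_force: [-11.5, 13.5, 21.5]
opening: 0.0137
ee_pos: [0.5518, -0.0287, 0.0611]
wrist_force: [-15.6, 12.1, 32.1]
opening: 0.0136
```

```bash
python3 - <<'E'
from h import *
np.set_printoptions(precision=4,suppress=True)
S=cam("scene");im=bot.camera("scene");cv2.imwrite("pics/s7.png",im);shot("w7");cv2.imwrite("pics/t7.png",bot.camera("top"))
u=np.array([.998,-.0617,0]);yd=np.array([.0617,.998,0]);O=np.array([.5449,-.1499,0])
h=cv2.cvtColor(im,cv2.COLOR_BGR2HSV)
for q in(0,.03,.06):
    c=O+yd*(-.115+.235*np.cos(q)-.025*np.sin(q))+[0,0,.06+.235*np.sin(q)+.025*np.cos(q)]
    print(q,[proj(S,c+u*s).round(1) for s in(-.08,-.055,.055,.08)])
c=O+yd*.12+[0,0,.085]
for s in(-.06,.06):
    p=proj(S,c+u*s).round().astype(int);print("col",p, im[p[1]-16:p[1]+16,p[0]].tolist())
E
```

```text
[ 0.5517 -0.0287  0.0611]
0 [array([229.6, 156.5]), array([222.3, 159.6]), array([188.2, 174.2]), array([179.9, 177.7])]
0.03 [array([229.3, 154.2]), array([222. , 157.3]), array([187.7, 171.8]), array([179.4, 175.3])]
0.06 [array([229. , 151.9]), array([221.7, 154.9]), array([187.3, 169.4]), array([178.9, 172.9])]
col [224 159] [[107, 118, 117], [102, 113, 112], [107, 112, 113], [111, 118, 119], [102, 110, 113], [96, 96, 98], [98, 95, 94], [98, 91, 96], [100, 95, 95], [103, 97, 95], [102, 96, 97], [97, 93, 93], [73, 73, 77], [40, 42, 55], [17, 25, 42], [13, 20, 39], [0, 5, 33], [11, 19, 31], [14, 16, 23], [43, 43, 43], [76, 76, 76], [76, 77, 72], [74, 75, 70], [76, 75, 77], [71, 72, 70], [81, 81, 79], [70, 73, 69], [72, 68, 68], [56, 57, 58], [43, 59, 70], [60, 89, 109], [59, 95, 112]]
col [187 175] [[99, 92, 94], [101, 95, 94], [98, 92, 92], [97, 91, 91], [97, 89, 89], [94, 90, 90], [98, 95, 92], [99, 93, 93], [101, 98, 94], [91, 88, 88], [97, 91, 89], [98, 97, 95], [75, 72, 79], [15, 27, 38], [10, 19, 37], [11, 26, 39], [7, 8, 26], [14, 12, 22], [10, 7, 16], [44, 45, 46], [76, 77, 72], [76, 77, 77], [72, 74, 72], [74, 72, 74], [80, 76, 78], [78, 77, 78], [78, 80, 73], [77, 76, 73], [69, 71, 71], [49, 54, 54], [44, 64, 77], [57, 89, 111]]
```

The force rose sharply (13 to 32 N in under 1 mm), and the bar sits at the pixel rows predicted for a level platen. One last look while it settles.

```bash
python3 -m pendant '0 0 0 0 .005; 0 0 0 0 .005; 0 0 0 0 .005; 0 0 0 0 .005; 0 0 0 0 .005'; python3 -c '
from h import *
a=cv2.imread("pics/s7.png")[110:310,100:380];cv2.imwrite("pics/v7.png",np.clip(cv2.resize(a,(784,560),interpolation=cv2.INTER_CUBIC)*1.5,0,255).astype(np.uint8))'
```

```text
time: 25.52
ee_pos: [0.5518, -0.0286, 0.0611]
tcp_rot: [176.4, -0.3, 177.3]
wrist_force: [-16.4, 11.9, 32.6]
opening: 0.0134
grasp_force: 91.3
```

View pics/v7.png

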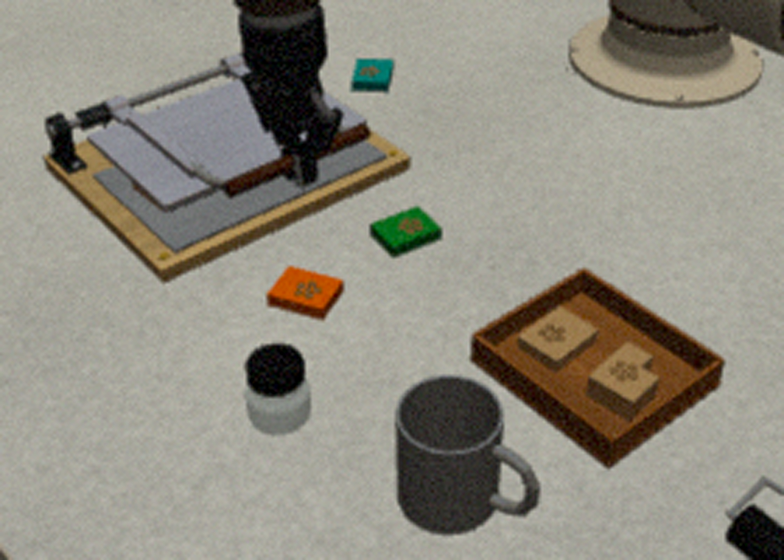

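The platen is down level with the bar held (bar around (300,165)), both faulty blocks are in the tray at (555,335) and (623,378), and the mug and jar look untouched. Handing in.

```bash
python3 -c '
from workcell import bot
print(bot.job_done())'
```

```text
the job is handed in; nothing more can be done
None
```

I handed in the job at about 25.5 s: the chipped and low blocks are in the scrap tray, and the arm is still holding the platen down at its stop with about 32 N on the bar. The only unplanned contact was a brief 24 N side force on the wrist while lifting the low block. The hand-in gave no verdict, and I did not re-measure the sound blocks under the closed platen.

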